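Tuck the deck strip under the loading flap and hold it down

ROBOT

A 7-joint arm with a two-finger parallel gripper is mounted at the origin on the work surface. World frame = base frame: x ahead of the robot, y to its left, z up, the work surface at z = 0. Lengths are in m, angles in rad, forces in N, time in s.
With the tool pointing down it reaches from about 0.425 to 0.875 m from the base axis. Payload 4.7 kg.
Tool frame: the origin (TCP) lies midway between the tips of the shut fingers; the grasp point (between the pads) lies 19 mm behind it; z points along the fingers, y is the direction in which the jaws open and shut (so a half turn about z gives the same grasp; the last joint's range is limited). The gripper opens to 85 mm and grips with 20 to 120 N. Pads are 22 mm wide; open, the fingers measure 114 mm over their backs; the gripper's body (76 mm by 85 mm) begins 54 mm behind the grasp point. The pads swing forward as they close: fully open they stand 13 mm farther back than shut.
Start: joints at [-1.202, 0.321, -0.07, 1.45, 0.023, 1.371, -0.057], TCP at [0.226, 0.61, 0.231] pointing down, gripper open.
Joint ranges: [-2.86, 2.86], [-0.3, 2.09], [-1.38, 1.24], [0.06, 2.45], [-1.56, 4.7], [0.09, 2.05], [-2.69, 2.69]. Speed limits (rad/s): [2.57, 2.57, 3.14, 3.14, 3.14, 3.14, 3.14].

INTERFACE

Orientations are given as a rotation vector (axis times angle).
In Python, from workcell import bot, effector, kinematics, monitor, vision, workorder, models gives the robot as it stands. Calls block until the motion is done:
- bot.move_pose(position, orientation): joint-space move of the TCP to a pose.
- bot.line_to(position, rot=None, feed=0.15, f_stop=None): straight line of the TCP; rot=None keeps the orientation; feed is the mean speed in m/s. With f_stop (N) it stops when the force on the tool has changed by that much, and returns True; else False.
- bot.move_j(angles): joint-space move.
- effector.command_gripper(opening, grasp_force=None): opening from 0.0 (shut) to 1.0 (fully open); grasp_force is the grip in N (None keeps the last); returns when the fingers have stopped.
- bot.wait(seconds).
- kinematics.solve_ik(position, orientation): joint angles nearest the present ones, or None.
- monitor.get_state(): the state.
- vision.snapshot(name): name is "side" or "top"; returns the picture (420x560x3 uint8, blue, green, red); there is no depth.
- vision.get_calibration(name): a dict with "mtx" (3x3 intrinsics, pixels), "pose" (4x4, takes a point from camera to world coordinates). Camera axes: x right, y up, looking along -z (the intrinsics and any distortion apply to the point x, -y, -z); pixel columns grow to the right and rows downward; lengths in m; the calibration is good to about 2 mm. A picture is of the moment at which its call begins. get_calibration takes no time and is no camera call.
A pose or a line that the arm cannot do raises bot.IKError and nothing moves.
- workorder.sign_off(): hands the job in, once; it reports no verdict.
Trained networks look in the newest picture that a camera, given by its name, has taken for a name from the list of things; names that differ only in an ending like _2 or _b are one class to them, and where a whole thing is asked for, a point or a joint stands for the part that bears it (a point fixed in the world has none). Each returns a list of dicts, best first, with "p" (0 to 1); they miss things now and then, are a little off and sometimes report something else, mostly with a low value. They report only what shows in the picture. A call takes as long as a camera call. They do not tell look-alikes from the thing itself.
- models.boxes_of(label, camera): "point" ([x, y, z] in m, in world coordinates, good to about 4 mm: the middle of the surface that is visible of it).
- models.pinpoint(label, camera): "point" ([x, y, z] in m, in world coordinates, good to about 4 mm: a listed point, or the origin of a listed thing).
The state is a dict: "clock": time; "joint_pos": joint angles; "joint_velocities": joint speeds; "joint_efforts": joint torques, N m; "position": TCP position; "tool_rot": TCP orientation; "wrist_force": force on the tool from outside, world axes, zero at the start; "torque": the same for the moment, N m; "grip_width": opening from 0.0 (shut) to 1.0 (fully open).
Only numpy, scipy, OpenCV 4.12 (cv2) and the standard library are available. Lean on these libraries where they do the work, as an engineer would, in place of code of your own. Each camera call takes 0.05 s, during which the arm holds its last target.

TASK

Pick up the longer of the two ribbed metal strips by its rib, lay it on the steel bed of the white sample loading deck and slide its thin lip squarely under the edge of the hinged grey flap, about 25 mm deep along its whole length, without lifting the flap. Finish while still holding the strip pressed firmly flat on the bed (a steady push of around 10 N or more); do not let go. Leave everything else on the worktop where it stands.

Things in the scene. Friction and masses are not known exactly. Their poses are not given: they have to be found in the camera images.
- strip_grip (a point): Grip point of the LONGER aluminium strip (the one to use), in the middle of its upright rib, 30 mm above the underside. The rib is 12 mm thick (x), 60 mm long (y), its top 44 mm above the underside. x points to the thin lip (edge 65 mm ahead; plain rear edge 35 mm behind), y along the rib, z up. The strip starts flat on the worktop left or right of the deck, the shorter one on the other side.
- strip_edge (a point): Middle of the longer strip's lip edge (+x edge), at its underside, 65 mm in x from the grip point and 30 mm below it; same axes.
- slot (a point): Point on the flat bed of the fixed white deck straight below the middle of the flap's near edge, 30 mm above the worktop. x points in under the flap (away from the robot, within 15 degrees), y along its edge. Open bed before it: 127 mm deep, 190 wide. Under the flap: gap 7 mm high, 190 wide between side cheeks from 4 mm in, ending at a rigid stop 32 mm in.
- flap (a joint): Hinge of the grey plastic flap, rad: 0 = down at rest (it lies level, its underside 7 mm above the bed), grows as it is lifted. Light (0.12 kg) and free: it rises at a push of under 1 N at its edge and falls back. Flap 88 mm deep, 212 mm wide, 3 mm thick, hinged along its far side.
- flap_edge (a point): Middle of the flap's near edge at its underside, 7 mm above the bed when at rest.
- short_grip (a point): Grip point of the SHORTER strip, same form but 105 mm long in y: not to be used, leave it.
- jar: Bystander: white screw-top jar, 56 mm wide, 60 mm high; origin under its centre.
- tipbox: Bystander: grey box 75 x 110 x 45 mm; origin under its centre.
- beaker: Bystander: glass beaker, 68 mm wide, 85 mm high; origin under its centre.
- reagent: Bystander: white bottle, 60 mm wide, 130 mm high; origin under its centre.
- rack: Bystander: rack of capped tubes 60 x 180 mm, 94 mm high; origin under its centre.
- marker: Bystander: black marker pen lying down, 12 mm thick, about 120 mm long; origin under its centre.
- strip: The longer strip itself, loose, 0.14 to 0.26 kg: plate 100 mm (x) by 170 mm (y), 4 mm thick, except the last 12 mm at +x: a lip 2.5 mm thick, flush below. Origin under the middle of the plate, 15 mm in +x from the rib's middle; axes as for the grip point.
- bed: The steel bed of the deck (fixed); origin on the worktop 30 mm straight below the slot point, same axes.
There are look-alikes about, which are no part of the job. Leave any yellow look-alike of the strip alone.

How it is judged:
On the way:
1. the longer strip's lip is under the flap, the strip flat on the bed and the flap down (x of strip_edge in the frame of slot above 0.018 m and y of strip_edge in the frame of slot between -0.02 and 0.02 m and z of strip_edge in the frame of slot below 0.0025 m and angle between the x axis of strip_edge and the x axis of slot, either way round below 0.08 rad and angle between strip_edge's own z axis and vertical below 0.03 rad and value of joint flap below 0.025 rad), for 0.2 s.
At the end, for the whole second after the job is handed in: Longer strip flat on the bed (0.03 rad, underside within 2.5 mm), lip 18 mm or more under the flap, within 20 mm of its middle, square within 0.08 rad; flap down (under 0.025 rad); fingers still on the strip, pressing it on the bed with over 5 N through the last second (all of step 1 and contact force between strip and bed above 5 N and contact force between the fingers and strip above 3 N); the arm keeps its last pose, push and grip.
It fails at once if the flap was lifted (more than 0.06 rad, 5 mm at its edge) (value of joint flap above 0.06 rad).
It fails at once if another thing on the worktop was moved by more than 30 mm (distance of any of short_grip, jar, tipbox, beaker, reagent, rack, marker from where it was at the start of the episode above 0.03 m).
It also fails if it takes over 38 s, if anything falls off the work surface, if the arm or the gripper's body presses on something with over 40 N, if the wrist force passes 120 N, or if a joint passes its speed limit or range.

## Working session

There is one attempt and no reset: what is moved stays moved. The work goes in short steps, each a Python script; the robot and the scene stay as the last script left them, time stands still between calls to the robot, and variables do not carry over. Pictures are saved under pics/ and viewed, and the job is handed in when it is done.

```bash
mkdir -p pics; ls; python3 - <<'E'
from workcell import bot, effector, kinematics, monitor, vision, workorder, models
import cv2
for n in("top","side"):
    im=vision.snapshot(n); cv2.imwrite(f"pics/{n}0.png",im)
    c=vision.get_calibration(n); print(n,c)
    for l in ["strip_grip","strip_edge","strip","short_grip","slot","flap_edge","bed"]:
        r=models.pinpoint(l,n); print(l,[(round(d["p"],2),[round(float(v),3) for v in d["point"]]) for d in r[:4]])
s=monitor.get_state();print(s)
E
```

```text
pics
top {'mtx': array([[475.0439906 ,   0.        , 274.52074771],
       [  0.        , 475.0439906 , 216.82323135],
       [  0.        ,   0.        ,   1.        ]]), 'pose': array([[-0.00342522,  0.99811819, -0.06122371,  0.39595407],
       [-0.99998818, -0.00320744,  0.00365505,  0.01734364],
       [ 0.0034518 ,  0.06123551,  0.99811738,  1.21892625],
       [ 0.        ,  0.        ,  0.        ,  1.        ]])}
strip_grip [(0.97, [0.427, 0.347, 0.026]), (0.91, [0.308, -0.175, 0.029]), (0.77, [0.165, 0.294, 0.027])]
strip_edge [(0.86, [0.131, 0.345, 0.003]), (0.84, [0.473, 0.394, 0.002]), (0.79, [0.352, -0.12, 0.001]), (0.62, [0.438, 0.359, 0.0])]
strip [(0.75, [0.158, 0.302, 0.002]), (0.71, [0.425, 0.354, 0.031]), (0.7, [0.439, 0.361, 0.002]), (0.61, [0.316, -0.164, 0.0])]
short_grip [(0.94, [0.503, -0.33, 0.029])]
slot [(0.96, [0.589, 0.025, 0.027])]
flap_edge [(0.94, [0.59, 0.027, 0.038])]
bed [(0.77, [0.589, 0.027, -0.002])]
side {'mtx': array([[465.64701516,   0.        , 285.84678423],
       [  0.        , 465.64701516, 209.16678838],
       [  0.        ,   0.      
[... 773 characters left out ...]
06])]
{'clock': 0.8, 'joint_pos': array([-1.20191235,  0.3209738 , -0.07008169,  1.45048517,  0.02260416,
        1.37077371, -0.05688903]), 'joint_velocities': array([-0.00024364, -0.000436  ,  0.00135774, -0.00033586,  0.00032582,
       -0.00038104, -0.00066368]), 'joint_efforts': array([-3.86871106e-04, -4.93335092e+01, -3.81876770e-01, -3.14547157e+01,
        1.32140939e-02,  1.20197910e-03,  1.30693093e-05]), 'position': array([0.22584914, 0.60954014, 0.23137288]), 'tool_rot': array([5.54341273e-01, 3.09222013e+00, 2.13960088e-04]), 'wrist_force': array([-0.36999013, -0.20461995,  0.92416679]), 'torque': array([ 0.02819263,  0.00423224, -0.02409059]), 'grip_width': 0.9957001286183529}
```

View pics/top0.png

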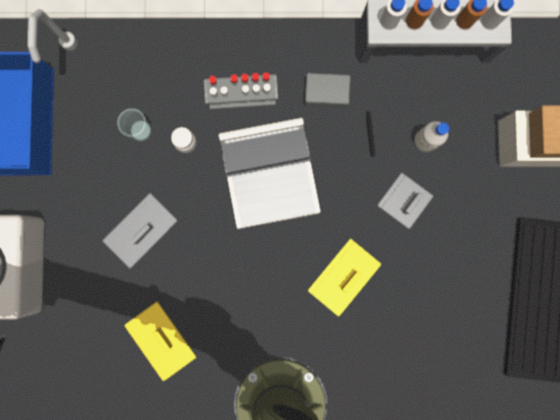

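View pics/side0.png

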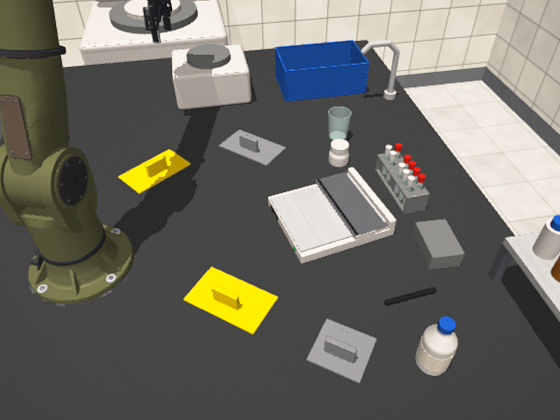

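```bash
python3 - <<'E'
import cv2,numpy as np
im=cv2.imread("pics/top0.png")
a=cv2.resize(im[185:275,95:185],None,fx=6,fy=6,interpolation=cv2.INTER_CUBIC)[:,:]
cv2.imwrite("pics/c1.png",a)
b=cv2.resize(im[115:232,212:325],None,fx=5,fy=5,interpolation=cv2.INTER_CUBIC)
cv2.imwrite("pics/c2.png",b)
E
```

```text
(no output)
```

View pics/c1.png

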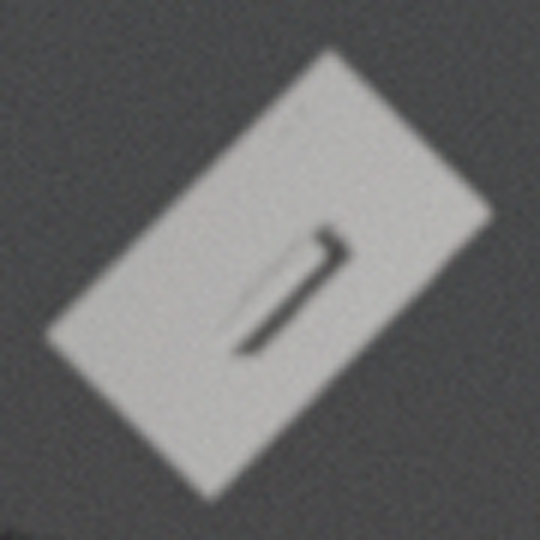

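View pics/c2.png

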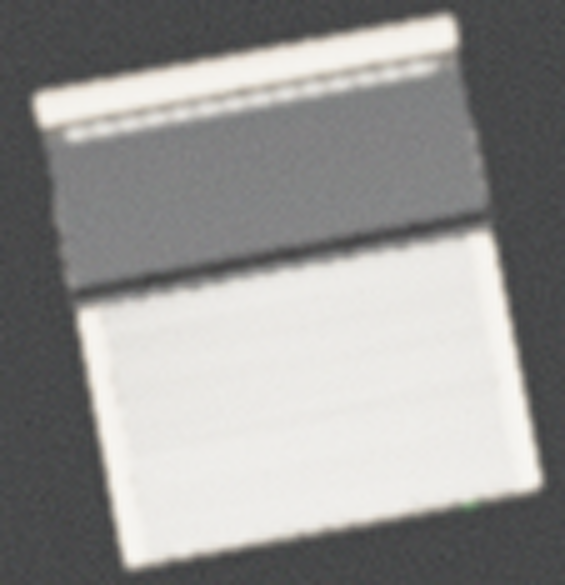

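```bash
cat > h.py <<'E'
import cv2,numpy as np
from scipy.spatial.transform import Rotation as R
from workcell import vision
def cal(n):
    c=vision.get_calibration(n); return c["mtx"],c["pose"]
def back(n,uv,z):
    K,T=cal(n); uv=np.atleast_2d(uv).astype(float)
    d=np.c_[(uv[:,0]-K[0,2])/K[0,0],-(uv[:,1]-K[1,2])/K[1,1],-np.ones(len(uv))]@T[:3,:3].T
    return T[:3,3]+d*((z-T[2,3])/d[:,2])[:,None]
def proj(n,P):
    K,T=cal(n); q=(np.atleast_2d(P)-T[:3,3])@T[:3,:3]
    return np.c_[K[0,0]*q[:,0]/-q[:,2]+K[0,2],K[1,1]*-q[:,1]/-q[:,2]+K[1,2]]
def toolrot(yaw):  # tool z down, tool y along heading yaw
    z=np.array([0,0,-1.]);y=np.array([np.cos(yaw),np.sin(yaw),0]);x=np.cross(y,z)
    return R.from_matrix(np.c_[x,y,z]).as_rotvec()
E
python3 - <<'E'
from h import *
g=cv2.cvtColor(cv2.imread("pics/top0.png"),cv2.COLOR_BGR2GRAY)
# strip
m=np.zeros_like(g); m[185:275,95:185]=(g[185:275,95:185]>120)*255
cs,_=cv2.findContours(m,cv2.RETR_EXTERNAL,cv2.CHAIN_APPROX_NONE); c=max(cs,key=cv2.contourArea)
r=cv2.minAreaRect(c); P=back("top",cv2.boxPoints(r),0.004); print(P.round(4))
for i in range(4):
    e=P[(i+1)%4]-P[i]; print("len",np.linalg.norm(e).round(4),"ang",np.degrees(np.arctan2(e[1],e[0])).round(2))
print("ctr",P.mean(0))
# short
m[:]=0; m[165:240,370:440]=((g[165:240,370:440]>100))*255
cs,_=cv2.findContours(m,cv2.RETR_EXTERNAL,cv2.CHAIN_APPROX_NONE); c=max(cs,key=cv2.contourArea)
P=back("top",cv2.boxPoints(cv2.minAreaRect(c)),0.004);print("short sides",np.linalg.norm(P[1]-P[0]),np.linalg.norm(P[2]-P[1]))
# deck lines: scan columns for flap/dark and dark/bed transitions
L=[];D=[]
for u in range(232,306):
    col=g[:,u].astype(float); lo=int(172-(u-228)*0.187)
    w=col[lo-8:lo+9]; k=int(np.argmin(w))+lo-8
    # bright transition below: level 150
    for v in range(k,k+8):
        if col[v]<150<=col[v+1]: D.append((u,v+(150-col[v])/(col[v+1]-col[v])));break
    for v in range(k,k-8,-1):
        if col[v-1]>=95>col[v]: L.append((u,v-(95-col[v])/(col[v-1]-col[v])));break
for nm,X,z in(("flaptop",L,.040),("bedlit",D,.030)):
    W=back("top",np.array(X),z); vx,vy,x0,y0=cv2.fitLine(W[:,:2].astype(np.float32),cv2.DIST_HUBER,0,.01,.01).ravel()
    if vy<0: vx,vy=-vx,-vy
    print(nm,len(X),"yaw",np.degrees(np.arctan2(-vx,vy)),"pt x at y=.027",x0+vx/vy*(.027-y0))
# deck front edge & sides
E=[]
m2=((g>170)*255).astype(np.uint8); m2[:110]=0;m2[235:]=0;m2[:,:212]=0;m2[:,330:]=0
for u in range(240,315):
    v=np.nonzero(m2[:,u])[0]
    if len(v): E.append((u,v.max()+.5))
W=back("top",np.array(E),.03);vx,vy,x0,y0=cv2.fitLine(W[:,:2].astype(np.float32),cv2.DIST_HUBER,0,.01,.01).ravel()
if vy<0:vx,vy=-vx,-vy
print("front yaw",np.degrees(np.arctan2(-vx,vy)),"x at .027",x0+vx/vy*(.027-y0))
for nm,f in(("left",np.min),("right",np.max)):
    E=[]
    for v in range(185,210):
        u=np.nonzero(m2[v])[0]; E.append((f(u)+(.5 if nm=="right" else -.5),v))
    W=back("top",np.array(E),.03);vx,vy,x0,y0=cv2.fitLine(W[:,:2].astype(np.float32),cv2.DIST_HUBER,0,.01,.01).ravel()
    print(nm,np.degrees(np.arctan(vy/vx)),"y at x=.588",y0+vy/vx*(.588-x0))
E
```

```text
[[0.4126 0.4533 0.004 ]
 [0.5341 0.3337 0.004 ]
 [0.4631 0.2625 0.004 ]
 [0.3425 0.3821 0.004 ]]
len 0.1704 ang -44.55
len 0.1005 ang -134.89
len 0.1698 ang 135.23
len 0.0999 ang 45.43
ctr [0.43810398 0.35791767 0.004     ]
short sides 0.1098474052423111 0.10464628816283722
flaptop 74 yaw 10.762409 pt x at y=.027 0.59987
bedlit 74 yaw 10.776362 pt x at y=.027 0.5927092
front yaw 10.719078 x at .027 0.45577356
left 10.671139 y at x=.588 0.13591751
right 10.9934845 y at x=.588 -0.08075079
```

```bash
python3 - <<'E'
from h import *
im=cv2.imread("pics/side0.png"); y=np.radians(10.75)
X=np.array([np.cos(y),np.sin(y),0]);Y=np.array([-np.sin(y),np.cos(y),0])
x0,y0,f=262,160,5
a=cv2.resize(im[y0:y0+100,x0:x0+140],None,fx=f,fy=f,interpolation=cv2.INTER_CUBIC)
t=cv2.imread("pics/top0.png"); tx,ty=212,130
b=cv2.resize(t[ty:ty+60,tx:tx+115],None,fx=f,fy=f,interpolation=cv2.INTER_CUBIC)
for s,c in((.585,(255,0,0)),(.590,(0,255,0)),(.595,(0,0,255))):
    S=np.array([s,.0276,.04])
    for n,img,o in(("side",a,(x0,y0)),("top",b,(tx,ty))):
        p=(proj(n,[S-Y*.106,S+Y*.106])-o+.5)*f-.5
        for q in(p,):
            cv2.line(img,tuple(int(v) for v in q[0]),tuple(int(v) for v in q[1]),c,1)
cv2.imwrite("pics/s1.png",a);cv2.imwrite("pics/s2.png",b)
E
```

```text
(no output)
```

View pics/s1.png

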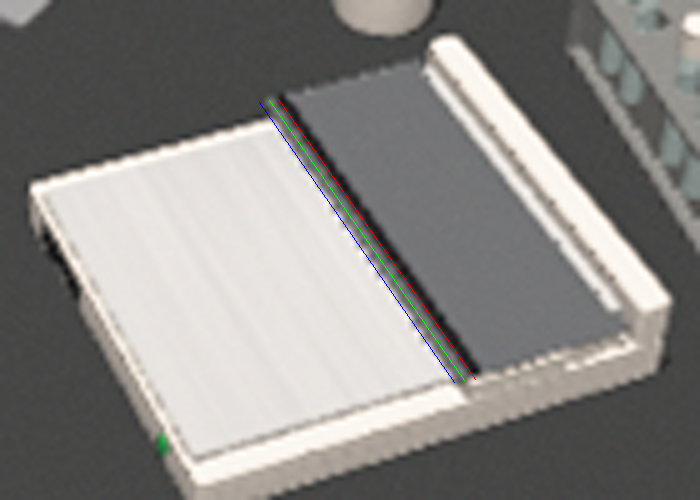

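View pics/s2.png

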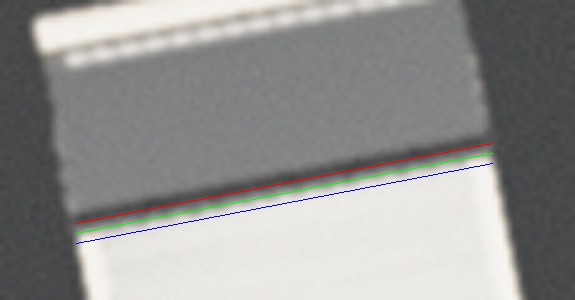

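```bash
cat >> h.py <<'E'
SY=np.radians(45.3); G=np.array([.4272,.3473])
DY=np.radians(10.75); S=np.array([.589,.0276,.03])
DX=np.array([np.cos(DY),np.sin(DY),0]); DYv=np.array([-np.sin(DY),np.cos(DY),0])
def seat(d,h):  # TCP for lip edge depth d, underside h above the bed
    return S+DX*(d-.065)+np.array([0,0,.011+h])
E
python3 - <<'E'
from h import *
from workcell import kinematics as k
for o in(0,np.pi):
    print(o)
    for p,y in((np.r_[G,.12],SY),(np.r_[G,.011],SY),(seat(-.02,.1),DY),(seat(-.02,0),DY),(seat(.025,0),DY)):
        q=k.solve_ik(p,toolrot(y+o)); print(p.round(3),None if q is None else np.round(q,2))
E
```

```text
0
[0.427 0.347 0.12 ] [-0.86  0.19  0.15  1.84 -0.03  1.11  0.09]
[0.427 0.347 0.011] [-0.86  0.33  0.14  1.93 -0.06  0.89  0.11]
[0.505 0.012 0.141] [-0.63  0.08  0.58  1.94 -0.05  1.14  0.16]
[0.505 0.012 0.041] [-0.61  0.22  0.59  2.03 -0.16  0.93  0.25]
[0.55  0.02  0.041] [-0.57  0.32  0.56  1.92 -0.2   0.96  0.27]
3.141592653589793
[0.427 0.347 0.12 ] None
[0.427 0.347 0.011] [-1.6   0.55  1.07  1.95 -0.58  0.99 -2.61]
[0.505 0.012 0.141] None
[0.505 0.012 0.041] [-1.12  0.44  1.23  2.04 -0.5   1.   -2.6 ]
[0.55  0.02  0.041] [-0.97  0.48  1.07  1.93 -0.5   1.02 -2.63]
```

```bash
python3 - <<'E'
from h import *
from workcell import bot,effector,monitor
bot.move_pose(np.r_[G,.12],toolrot(SY))
s=monitor.get_state();print(s["clock"],s["position"])
bot.line_to(np.r_[G,.012],feed=.12,f_stop=8)
effector.command_gripper(0.0,grasp_force=90)
s=monitor.get_state();print(s["clock"],s["position"],s["wrist_force"],s["grip_width"])
w=bot.line_to(np.r_[G,.06],feed=.08)
s=monitor.get_state();print(s["clock"],s["position"],s["wrist_force"],s["torque"],s["grip_width"])
for n in("top","side"): cv2.imwrite(f"pics/{n}1.png",vision.snapshot(n))
E
python3 -c "
import cv2;a=cv2.imread('pics/side1.png')[80:230,180:330];cv2.imwrite('pics/side1c.png',cv2.resize(a,None,fx=4,fy=4,interpolation=2))"
```

```text
2.1167 [0.4264367  0.34960212 0.12064046]
3.8333 [0.42741311 0.34747029 0.01231589] [ 0.1482712  -0.69130882  2.26752807] 0.12707915559123545
4.5833 [0.42698832 0.34715887 0.0599142 ] [-0.35078953 -0.1991739  -1.93392528] [-0.00947912 -0.00783448 -0.04213047] 0.12448766414479322
```

View pics/side1c.png

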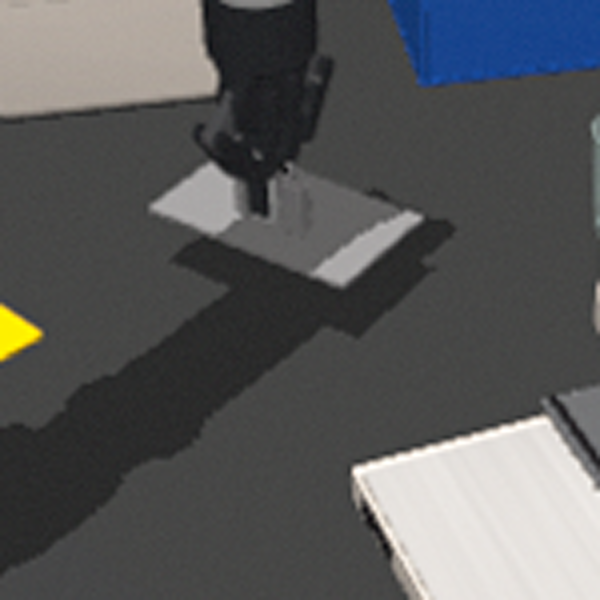

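```bash
python3 - <<'E'
from h import *
from workcell import bot,effector,monitor
bot.line_to(np.r_[G,.15],feed=.15)
bot.move_pose(seat(-.015,.1),toolrot(DY))
bot.line_to(seat(-.015,.012),rot=toolrot(DY),feed=.1)
bot.wait(.2)
s=monitor.get_state();print(s["clock"],s["position"]-seat(-.015,.012),s["tool_rot"]-toolrot(DY),s["wrist_force"],s["grip_width"])
for n in("top","side"):
    im=vision.snapshot(n); cv2.imwrite(f"pics/{n}2.png",im)
P=[]
from workcell import models
for n in("top","side"):
  for l in("strip_edge","slot","flap_edge","strip_grip"):
    for d in models.pinpoint(l,n)[:4]:
        v=np.array(d["point"])
        if abs(v[0]-.55)<.1 and abs(v[1])<.1: print(n,l,round(d["p"],2),"slot frame",((v-S)@np.c_[DX,DYv,[0,0,1]]).round(4))
a=cv2.imread('pics/side2.png')[140:280,240:420];cv2.imwrite('pics/side2c.png',cv2.resize(a,None,fx=4,fy=4,interpolation=2))
a=cv2.imread('pics/top2.png')[110:240,200:340];cv2.imwrite('pics/top2c.png',cv2.resize(a,None,fx=4,fy=4,interpolation=2))
print(monitor.get_state()["clock"])
E
```

```text
7.9667 [5.30659680e-04 5.55201211e-05 6.43758156e-04] [-0.00050796 -0.00057399  0.00172105] [-1.00289762  0.33429503 -1.35988809] 0.12645409088009127
side strip_edge 0.9 slot frame [-0.0124  0.0012  0.0082]
side slot 0.71 slot frame [-0.0804 -0.0005  0.0413]
side slot 0.58 slot frame [-0.0031  0.0011  0.0021]
side flap_edge 0.75 slot frame [0.0008 0.0016 0.0106]
side strip_grip 0.67 slot frame [-0.0821  0.0005  0.0427]
8.4667
```

View pics/side2c.png

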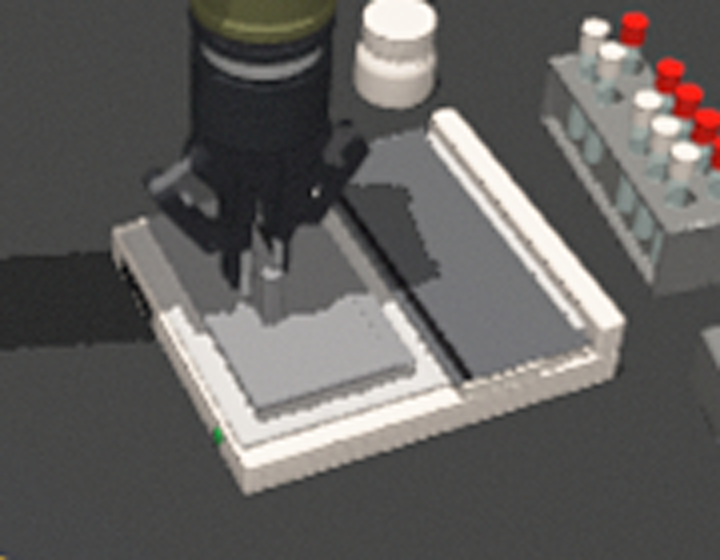

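View pics/top2c.png

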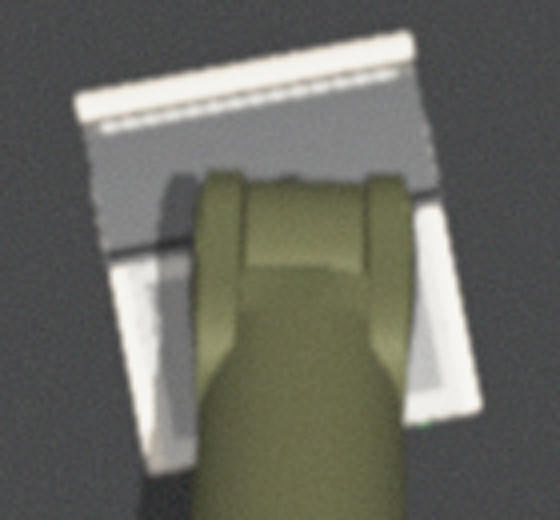

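```bash
python3 - <<'E'
from h import *
from workcell import bot,effector,monitor
s=monitor.get_state();f0=s["wrist_force"]
r=bot.line_to(seat(-.015,-.006),feed=.03,f_stop=5)
bot.wait(.2)
s=monitor.get_state();print(r,s["clock"],s["position"]-seat(-.015,0),s["tool_rot"]-toolrot(DY),s["wrist_force"]-f0,s["torque"])
cv2.imwrite("pics/side3.png",vision.snapshot("side"))
a=cv2.imread('pics/side3.png')[140:280,240:420];cv2.imwrite('pics/side3c.png',cv2.resize(a,None,fx=4,fy=4,interpolation=2))
E
```

```text
True 9.1 [3.23381853e-04 9.61133209e-05 1.30322391e-03] [-0.00030975 -0.00010292  0.00077701] [ 1.71592466 -1.16661501  7.44253056] [ 0.0365393  -0.11419036 -0.0066807 ]
```

View pics/side3c.png

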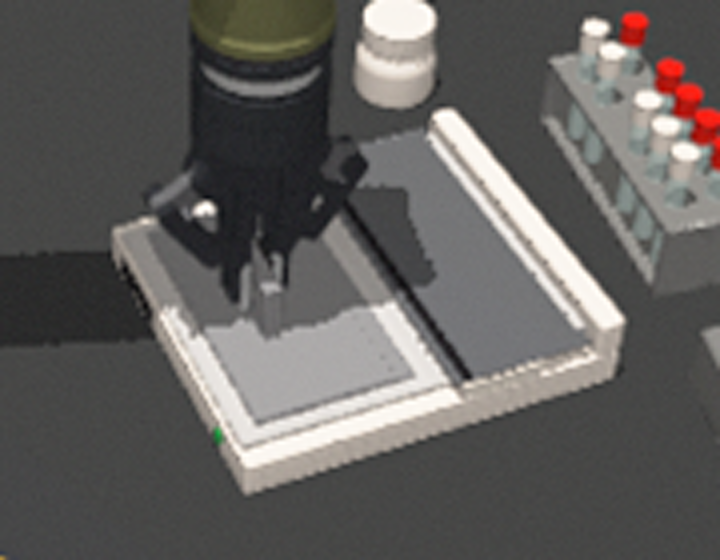

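```bash
python3 - <<'E'
from h import *
from workcell import bot,effector,monitor
s=monitor.get_state();f0=s["wrist_force"];z=s["position"][2]
for d in(0.002,.012,.024):
    p=seat(d,0);p[2]=z-.0003
    r=bot.line_to(p,rot=toolrot(DY),feed=.03,f_stop=12)
    s=monitor.get_state();print(d,r,round(s["clock"],2),((s["position"]-seat(0,0))@np.c_[DX,DYv,[0,0,1]]).round(4),(s["tool_rot"]-toolrot(DY)).round(4),s["wrist_force"].round(1),s["torque"].round(2),s["grip_width"])
    if r: break
cv2.imwrite("pics/side4.png",vision.snapshot("side"))
a=cv2.imread('pics/side4.png')[140:280,240:420];cv2.imwrite('pics/side4c.png',cv2.resize(a,None,fx=4,fy=4,interpolation=2))
E
```

```text
0.002 True 9.4 [-0.0147  0.      0.0013] [-4.0054e+00 -4.8373e+00  3.7000e-03] [-1.4  0.7  4.8] [-0.08 -0.01  0.04] 0.12791139492857306
```

View pics/side4c.png

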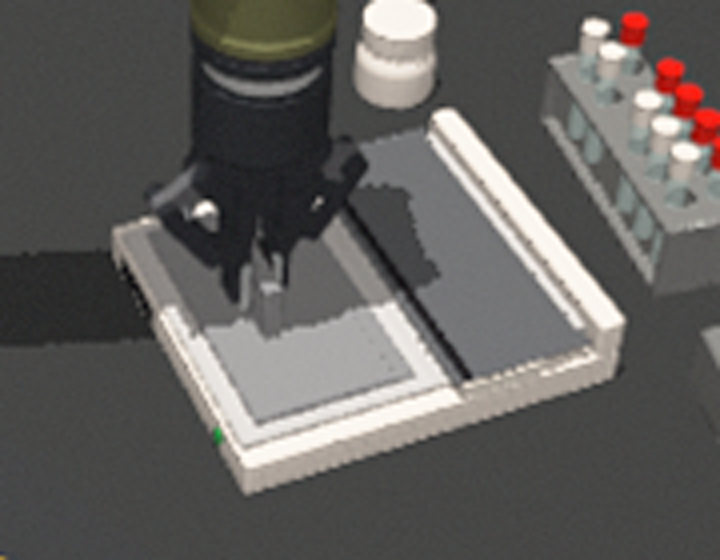

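```bash
python3 - <<'E'
from h import *
from workcell import bot,effector,monitor
s=monitor.get_state();z=s["position"][2]
for d in(-.005,.008):
    p=seat(d,0);p[2]=z
    r=bot.line_to(p,feed=.02,f_stop=20)
    s=monitor.get_state();print(d,r,round(s["clock"],2),((s["position"]-seat(0,0))@np.c_[DX,DYv,[0,0,1]]).round(4),s["wrist_force"].round(1),s["torque"].round(2),s["grip_width"])
    if r: break
cv2.imwrite("pics/side5.png",vision.snapshot("side"))
a=cv2.imread('pics/side5.png')[140:280,240:420];cv2.imwrite('pics/side5c.png',cv2.resize(a,None,fx=4,fy=4,interpolation=2))
E
```

```text
-0.005 False 10.07 [-0.0062 -0.0002  0.0013] [-4.9 -1.5  7.6] [-0.17  0.58 -0.  ] 0.12498039453078481
0.008 False 10.88 [ 0.0067 -0.0002  0.0014] [-5.2 -1.2  8.3] [-0.2   0.67 -0.  ] 0.12563287466449555
```

View pics/side5c.png

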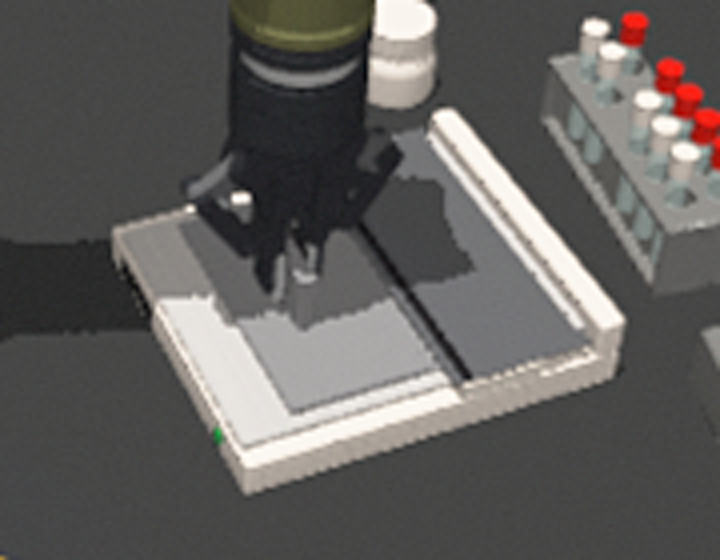

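```bash
python3 - <<'E'
from h import *
from workcell import bot,effector,monitor
z=.0424
for d in(.017,.0265):
    p=seat(d,0);p[2]=z
    r=bot.line_to(p,feed=.02,f_stop=14)
    s=monitor.get_state();print(d,r,round(s["clock"],2),((s["position"]-seat(0,0))@np.c_[DX,DYv,[0,0,1]]).round(4),s["wrist_force"].round(1),s["torque"].round(2),s["grip_width"])
    if r: break
bot.wait(.2)
cv2.imwrite("pics/side6.png",vision.snapshot("side"))
a=cv2.imread('pics/side6.png')[140:280,240:420];cv2.imwrite('pics/side6c.png',cv2.resize(a,None,fx=4,fy=4,interpolation=2))
E
```

```text
0.017 False 11.53 [ 0.0159 -0.0002  0.0014] [-4.  -0.9  8.1] [-0.16  0.47  0.03] 0.12640092123863292
0.0265 False 12.15 [ 0.0254 -0.0002  0.0014] [-4.6 -1.4  6.6] [-0.16  0.5  -0.04] 0.12473188453074753
```

View pics/side6c.png

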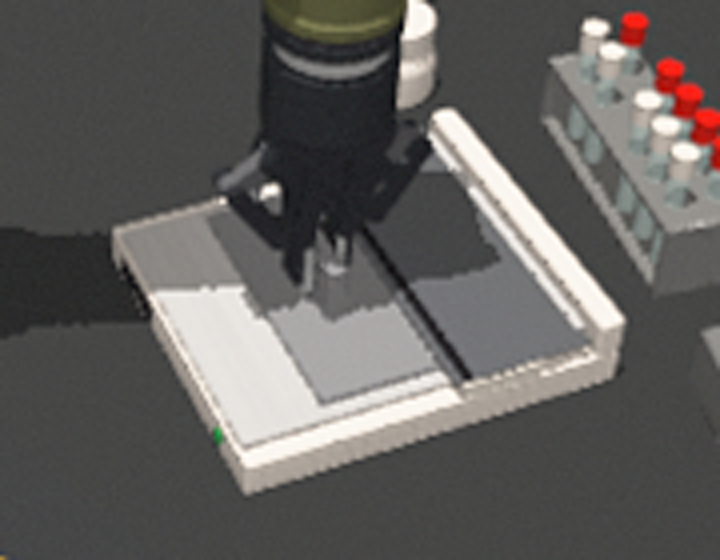

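```bash
python3 - <<'E'
from h import *
M=np.c_[DX,DYv,[0,0,1]]
def sf(c,z): return ((back("side",(np.array(c)+.5)/4-.5+np.array([240,140]),z)-S)@M).round(4)
print("rear corner top",sf((322,403),.034),"bottom",sf((322,405),.03))
print("rear other visible",sf((237,262),.034))
print("plate meets flap",sf((437,373),.034), "flap front edge bottom",sf((462,380),.037),sf((467,380),.04),sf((363,228),.04))
a=cv2.imread('pics/side6.png')[205:245,305:365];cv2.imwrite('pics/z6.png',cv2.resize(a,None,fx=12,fy=12,interpolation=2))
E
```

```text
rear corner top [[-0.0745 -0.0848  0.004 ]] bottom [[-0.0734 -0.0829  0.    ]]
rear other visible [[-0.0732  0.0402  0.004 ]]
plate meets flap [[-0.0037 -0.0885  0.004 ]] flap front edge bottom [[ 0.0054 -0.1012  0.007 ]] [[ 0.0064 -0.1046  0.01  ]] [[0.0081 0.0332 0.01  ]]
```

View pics/z6.png

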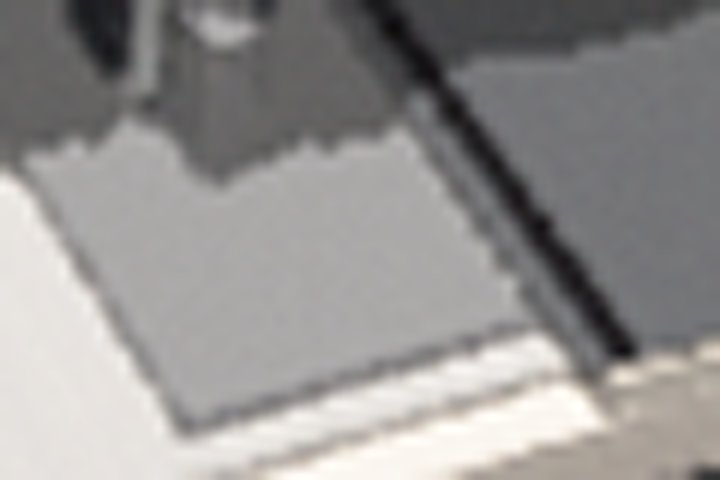

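```bash
python3 - <<'E'
from h import *
M=np.c_[DX,DYv,[0,0,1]]
g=cv2.cvtColor(cv2.imread('pics/side6.png'),cv2.COLOR_BGR2GRAY)
def sf(c,z): return ((back("side",(np.array(c)+.5)/12-.5+np.array([305,205]),z)-S)@M).round(4)[0]
for c in((410,125),(515,290),(575,375),(600,380)): print("L",c,sf(c,.037),sf(c,.04))
for c in((440,100),(600,350)): print("grey/black",sf(c,.037),sf(c,.04))
for c in((480,100),(632,350)): print("black/flap",sf(c,.04))
g0=cv2.cvtColor(cv2.imread('pics/top0.png'),cv2.COLOR_BGR2GRAY)
for y in (-.04,0,.04): print([int(cv2.remap(g0,*[np.float32([[q]]) for q in proj("top",S+DX*x+DYv*y+[0,0,.01])[0]],1)[0,0]) for x in np.arange(-.012,.02,.002)])
E
```

```text
L (410, 125) [-0.0004 -0.0298  0.007 ] [-0.002  -0.0325  0.01  ]
L (515, 290) [-0.0021 -0.078   0.007 ] [-0.0037 -0.0804  0.01  ]
L (575, 375) [-0.002  -0.1021  0.007 ] [-0.0035 -0.1045  0.01  ]
L (600, 380) [ 0.0018 -0.105   0.007 ] [ 0.0002 -0.1074  0.01  ]
grey/black [ 0.0083 -0.0257  0.007 ] [ 0.0067 -0.0283  0.01  ]
grey/black [ 0.0055 -0.0981  0.007 ] [ 0.0039 -0.1005  0.01  ]
black/flap [ 0.014  -0.0313  0.01  ]
black/flap [ 0.0095 -0.1028  0.01  ]
[234, 234, 233, 232, 229, 219, 195, 156, 123, 90, 77, 84, 105, 122, 131, 134]
[235, 235, 234, 232, 231, 221, 197, 157, 122, 92, 79, 85, 105, 123, 131, 133]
[233, 233, 232, 231, 227, 212, 185, 149, 120, 94, 84, 89, 110, 124, 130, 132]
```

```bash
python3 - <<'E'
from h import *
from workcell import bot,effector,monitor
def show(t):
    s=monitor.get_state();print(t,round(s["clock"],2),((s["position"]-seat(0,0))@np.c_[DX,DYv,[0,0,1]]).round(4),s["wrist_force"].round(1),s["torque"].round(2),round(s["grip_width"],4),R.from_rotvec(s["tool_rot"]).as_matrix()[:,2].round(4));return s
s=show("now")
p=s["position"].copy()
for dz in(.002,.004,.006):
    q=p.copy();q[2]-=dz
    r=bot.line_to(q,feed=.01,f_stop=12); bot.wait(.15)
    s=show((dz,r))
    if s["wrist_force"][2]>14: break
bot.wait(.6);show("hold")
cv2.imwrite("pics/side7.png",vision.snapshot("side"))
a=cv2.imread('pics/side7.png')[140:280,240:420];cv2.imwrite('pics/side7c.png',cv2.resize(a,None,fx=4,fy=4,interpolation=2))
E
```

```text
now 12.4 [ 0.0254 -0.0002  0.0014] [-3.5 -0.1  7.1] [-0.16  0.49 -0.03] 0.1236 [-5.2e-03 -1.0e-04 -1.0e+00]
(0.002, True) 12.78 [ 0.0254 -0.0002  0.0014] [-0.8  0.4  3.3] [-0.06 -0.08 -0.01] 0.1279 [-4.4e-03  5.0e-04 -1.0e+00]
(0.004, True) 13.17 [ 0.0253 -0.0002  0.0014] [-1.1  0.2  3.7] [-0.08 -0.12 -0.05] 0.1214 [-4.8e-03  9.0e-04 -1.0e+00]
(0.006, True) 13.6 [ 0.0254 -0.0002  0.0014] [-1.5  1.1  3.5] [-0.08 -0.05 -0.09] 0.1246 [-0.0051  0.0013 -1.    ]
hold 14.2 [ 0.0254 -0.0002  0.0014] [-0.9  0.7  4.2] [-0.16 -0.16 -0.  ] 0.1265 [-0.0051  0.0013 -1.    ]
```

View pics/side7c.png

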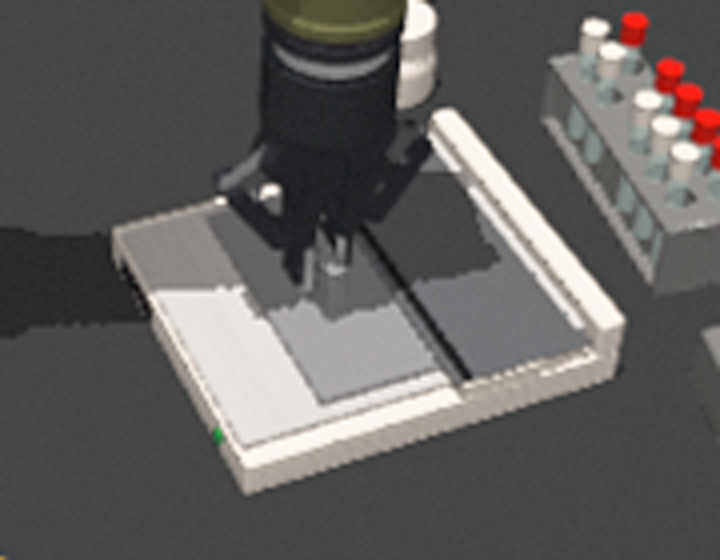

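```bash
python3 - <<'E'
from h import *
from workcell import bot,effector,monitor
def show(t):
    s=monitor.get_state();print(t,round(s["clock"],2),((s["position"]-seat(0,0))@np.c_[DX,DYv,[0,0,1]]).round(4),s["wrist_force"].round(1),s["torque"].round(2),round(s["grip_width"],4),R.from_rotvec(s["tool_rot"]).as_matrix()[:,2].round(4));return s
effector.command_gripper(0.0,grasp_force=110)
p=monitor.get_state()["position"].copy()
for dz in(.0005,.001,.0015,.002,.003,.004,.005,.006):
    q=p.copy();q[2]-=dz
    bot.line_to(q,feed=.01); bot.wait(.2)
    s=show(dz)
    if s["wrist_force"][2]>14: break
bot.wait(.6);show("hold")
E
```

```text
0.0005 14.92 [ 0.0254 -0.0002  0.0014] [-2.9  0.5  6.7] [-0.09  0.18  0.02] 0.1235 [-0.0053  0.0016 -1.    ]
0.001 15.37 [ 0.0254 -0.0002  0.0013] [-3.5  0.3 11.1] [-0.19  0.41 -0.03] 0.1239 [-0.0054  0.0018 -1.    ]
0.0015 15.82 [ 0.0254 -0.0002  0.0013] [-5.7 -0.3 14.2] [-0.19  0.75 -0.07] 0.1223 [-0.0055  0.0021 -1.    ]
hold 16.42 [ 0.0254 -0.0002  0.0014] [-5.7 -0.3 13.3] [-0.2   0.79 -0.03] 0.1199 [-0.0054  0.0021 -1.    ]
```

```bash
python3 - <<'E'
from h import *
from workcell import monitor,models
im=vision.snapshot("side");cv2.imwrite("pics/side8.png",im)
for l in("strip_edge","slot","flap_edge"):
    for d in models.pinpoint(l,"side")[:3]:
        v=(np.array(d["point"])-S)@np.c_[DX,DYv,[0,0,1]]
        if abs(v[0])<.1: print(l,round(d["p"],2),v.round(4))
print(monitor.get_state()["wrist_force"],monitor.get_state()["clock"])
E
```

```text
strip_edge 0.82 [0.0249 0.0011 0.0006]
slot 0.4 [ 0.0465 -0.2774 -0.0291]
flap_edge 0.83 [0.0008 0.0005 0.0073]
flap_edge 0.2 [-0.0436  0.0017  0.0305]
[-6.48058614  0.89396743 14.17869825] 16.6167
```

View pics/side8.png

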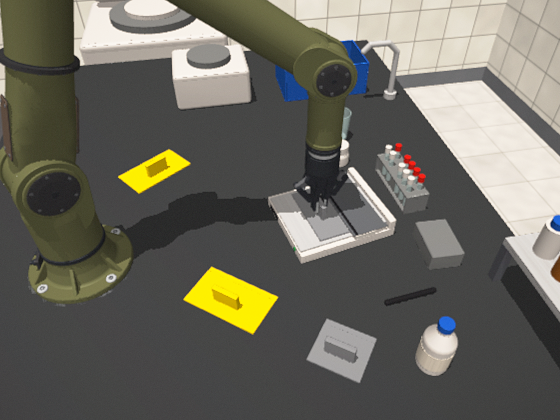

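The strip is under the flap at about (335,212), with the flap flat. Everything else that shows stands where it was, and the networks put the lip edge about 24 mm past the flap edge.

```bash
python3 - <<'E'
from workcell import workorder,monitor
workorder.sign_off(); s=monitor.get_state();print(s["clock"],s["wrist_force"])
E
```

```text
the job is handed in; nothing more can be done
the job is handed in; nothing more can be done
```

I gripped the longer grey strip by its rib, laid it flat on the deck bed and slid its lip under the flap. I then pressed it down and handed the job in at about 16.7 s, still holding it.

**Last checks before hand-in:**
- **Depth:** the lip is about 25 mm in by the tool position, and about 24 mm past the flap edge by the side-camera network. A dark band along the flap edge made its exact line uncertain. In the worst reading the depth is about 21 mm, still over the 18 mm needed.
- **Position:** the lip is within about 1 mm of the slot's middle. The tool is tilted about 0.006 rad from vertical.
- **Flap:** it lay level in the last picture, and the network put its edge 7.3 mm above the bed (7 mm at rest).
- **Push:** the wrist force was a steady 13–14 N downward, about 15 N on the bed with the strip's weight. The grip was set to 110 N.
- **Other things on the worktop:** those in view in the last side picture had not visibly moved. The jar and beaker were partly hidden by the arm, and I did not measure any of them again.

**What went wrong on the way:**
- The first slide stopped almost at once because I set the force limit too low; I carried on with a higher one.
- My first presses used a force stop, which let the push fall to about 4 N. I then stepped the arm down without it until the push held.
- In the last picture the network did not find the slot point. It reported only a false hit, which I ignored.

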